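# Gauge an unmarked core bit

### The arm

A 6-joint arm with a two-finger parallel gripper is mounted at the origin on the work surface. World frame = base frame: x ahead of the robot, y to its left, z up, the work surface at z = 0. Lengths are in m, angles in rad, forces in N, time in s.
With the tool pointing down it reaches from about 0.35 to 0.975 m from the base axis. Payload 7.1 kg.
Tool frame: the origin (TCP) lies midway between the tips of the shut fingers; the grasp point (between the pads) lies 19 mm behind it; z points along the fingers, x is the direction in which the jaws open and shut, and the axes are right-handed (so a half turn about z gives the same grasp; the last joint's range is limited). The gripper opens to 88 mm and grips with 3 to 60 N. Pads are 20 mm wide; open, the fingers measure 115 mm over their backs; the gripper's body (75 mm by 178 mm) begins 61 mm behind the grasp point.
Start: joints at [-1.161, 0.423, 1.63, -0, 1.089, -0.019], TCP at [0.26, -0.568, 0.223] pointing down, gripper open.
Joint ranges: [-3, 3], [-0.9, 2.11], [0.09, 2.58], [-1.31, 4.45], [0.11, 2.69], [-2.54, 2.54]. Speed limits (rad/s): [2.39, 2.39, 3.01, 3.14, 3.14, 3.14].

### API

Orientations are given as a unit quaternion [w, x, y, z].
In Python, from station import move_pose, movel, movej, command_gripper, wait, inverse_kinematics, read_camera, camera_info, MotionError, job_done, get_time, get_joint_pos, get_qvel, get_effort, get_tcp_pos, get_ee_rot, get_ft_force, get_ft_torque, get_grip_width gives the robot as it stands. Calls block until the motion is done:
- move_pose(position, orientation): joint-space move of the TCP to a pose.
- movel(position, frame=None, v=0.15, until_force=None): straight line of the TCP; frame=None keeps the orientation; v is the mean speed in m/s. With until_force (N) it stops when the force on the tool has changed by that much, and returns True; else False.
- movej(angles): joint-space move.
- command_gripper(opening): opening from 0.0 (shut) to 1.0 (fully open); the grip force is fixed at half the most; returns when the fingers have stopped.
- wait(seconds).
- inverse_kinematics(position, orientation): joint angles nearest the present ones, or None.
- read_camera(name): name is "scene" or "top" or "wrist"; returns the picture (384x512x3 uint8, red, green, blue); there is no depth.
- camera_info(name): a dict with "intrinsics" (3x3 intrinsics, pixels), "T" (4x4, takes a point from camera to world coordinates); the wrist camera has in their place "tool_from_camera" (4x4, takes a point from camera to tool coordinates, whose origin is the TCP and whose axes are the tool frame's). Camera axes: x right, y up, looking along -z (the intrinsics and any distortion apply to the point x, -y, -z); pixel columns grow to the right and rows downward; lengths in m; the calibration is good to about 2 mm. A picture is of the moment at which its call begins: read the wrist's pose just before it. camera_info takes no time and is no camera call.
A pose or a line that the arm cannot do raises MotionError and nothing moves.
- job_done(): hands the job in, once; it reports no verdict.
Readings, each from a call of its own:
- get_time(): time.
- get_joint_pos(): joint angles.
- get_qvel(): joint speeds.
- get_effort(): joint torques, N m.
- get_tcp_pos(): TCP position.
- get_ee_rot(): TCP orientation.
- get_ft_force(): force on the tool from outside, world axes, zero at the start.
- get_ft_torque(): the same for the moment, N m.
- get_grip_width(): opening from 0.0 (shut) to 1.0 (fully open).
Only numpy, scipy, OpenCV 4.12 (cv2) and the standard library are available. Lean on these libraries where they do the work, as an engineer would, in place of code of your own. Each camera call takes 0.05 s, during which the arm holds its last target.

### The job

The diamond core bit standing alone in the single block has lost its size marking: take it by the shank and gauge it in the drill-gauge stand. Start with the largest hole and go one hole smaller each time, pushing it gently right through until its rim shows below the plate, until you have pressed it lightly, without forcing, on the first hole that will not let it in. Then put it back through the smallest hole that it did pass and leave it standing there upright, rim down on the stand's base, without disturbing the other two bits or the things around.

Things in the scene. Friction and masses are not known exactly. Their poses are not given: they have to be found in the camera images.
- bit_a_shank (a point): one of three look-alike diamond core bits, 100 mm long, standing rim down: a bright steel barrel 56 mm long and above it a dark shank 10 mm thick, 44 mm long. This point: on the axis in the middle of the shank, 80 mm above the rim, 20 mm below the top; grip here. Which bit stands in the single block and which two in the rack differs from start to start
- bit_a_rim (a point): the same bit: centre of its lower end, the cutting rim, its edge worn round by about 1 mm; z points up the bit. Barrel diameter 12, 15 or 18 mm (one bit of each; which is which is not known)
- bit_a: the same bit as a body, 0.05 to 0.18 kg; origin at the centre of the rim, z up the bit
- bit_b_shank (a point): one of three look-alike diamond core bits, 100 mm long, standing rim down: a bright steel barrel 56 mm long and above it a dark shank 10 mm thick, 44 mm long. This point: on the axis in the middle of the shank, 80 mm above the rim, 20 mm below the top; grip here. Which bit stands in the single block and which two in the rack differs from start to start
- bit_b_rim (a point): the same bit: centre of its lower end, the cutting rim, its edge worn round by about 1 mm; z points up the bit. Barrel diameter 12, 15 or 18 mm (one bit of each; which is which is not known)
- bit_b: the same bit as a body, 0.05 to 0.18 kg; origin at the centre of the rim, z up the bit
- bit_c_shank (a point): one of three look-alike diamond core bits, 100 mm long, standing rim down: a bright steel barrel 56 mm long and above it a dark shank 10 mm thick, 44 mm long. This point: on the axis in the middle of the shank, 80 mm above the rim, 20 mm below the top; grip here. Which bit stands in the single block and which two in the rack differs from start to start
- bit_c_rim (a point): the same bit: centre of its lower end, the cutting rim, its edge worn round by about 1 mm; z points up the bit. Barrel diameter 12, 15 or 18 mm (one bit of each; which is which is not known)
- bit_c: the same bit as a body, 0.05 to 0.18 kg; origin at the centre of the rim, z up the bit
- gauge: drill-gauge stand, fixed to the bench: a dark steel base plate 70 x 206 mm, 6 mm thick, and on four corner posts a bright aluminium gauge plate 64 x 200 mm, 10 mm thick with five round through holes in a row, 38 mm apart. Heights above the bench: base top 6 mm, plate underside 36 mm, plate top 46 mm. Origin at the centre of its underside; y runs along the row towards the largest hole, z up
- plate: the gauge plate of that stand alone, fixed on its posts; origin at the centre of its underside
- hole1 (a point): centre of the largest gauge hole, 19.2 mm, level with the plate top (46 mm above the bench). Each of the bits has one hole that is 1.2 mm wider than its barrel; the next smaller hole is 1.8 mm too narrow
- hole2 (a point): centre of the second gauge hole, 16.2 mm, at the plate top
- hole3 (a point): centre of the third gauge hole, 13.2 mm, at the plate top
- hole4 (a point): centre of the fourth gauge hole, 10.2 mm, at the plate top
- block_hole (a point): mouth of the hole in the small square beech block (62 x 62 x 37 mm, fixed) that holds the bit to be gauged, alone; the hole is 21 mm wide and 25 mm deep, so a bit in it stands on a floor 12 mm above the bench, its top 112 mm above the bench
- rack_mid (a point): middle of the top face of the long beech rack (125 x 62 x 37 mm, fixed) that holds the other two bits, in holes 31 mm to either side of this point along the rack
- bowl: blue plastic bowl, 136 mm across, 60 mm high; origin under its centre
- dish: white ceramic plate, 170 mm across, 22 mm high; origin under its centre
- phone: black phone lying flat, 74 x 150 x 9 mm
- brush: flat paint brush with a dark wooden handle, lying on the bench, 190 mm long
- fragment: brown stone fragment with a drilled hole, about 85 mm long
- fragment2: pale stone fragment, about 70 mm long

How it is judged:
On the way, in this order (a step that is already met when the one before it is completed fails the run):
1. the bit's rim has been pushed right through the largest hole and shows below the plate (((horizontal distance between bit_a_rim and hole1 below 0.007 m and z of bit_a_rim in the frame of gauge below 0.03 m) or (horizontal distance between bit_b_rim and hole1 below 0.007 m and z of bit_b_rim in the frame of gauge below 0.03 m) or (horizontal distance between bit_c_rim and hole1 below 0.007 m and z of bit_c_rim in the frame of gauge below 0.03 m))), for 0.05 s.
2. then it has been tried in the second hole: it went through, or (thickest bit) was pressed on it and refused (((horizontal distance between bit_a_rim and hole2 below 0.0035 m and z of bit_a_rim in the frame of gauge between 0.042 and 0.05 m and contact force between bit_a and plate above 1 N) or (horizontal distance between bit_b_rim and hole2 below 0.007 m and z of bit_b_rim in the frame of gauge below 0.03 m) or (horizontal distance between bit_c_rim and hole2 below 0.007 m and z of bit_c_rim in the frame of gauge below 0.03 m))), for 0.05 s.
3. then, if it had passed the second hole, it has been tried in the third: through, or refused; if it had been refused by the second, it is back through the first (((horizontal distance between bit_a_rim and hole1 below 0.007 m and z of bit_a_rim in the frame of gauge below 0.03 m) or (horizontal distance between bit_b_rim and hole3 below 0.0035 m and z of bit_b_rim in the frame of gauge between 0.042 and 0.05 m and contact force between bit_b and plate above 1 N) or (horizontal distance between bit_c_rim and hole3 below 0.007 m and z of bit_c_rim in the frame of gauge below 0.03 m))), for 0.05 s.
4. then, if it had passed the third hole, it has been refused by the fourth; if it had been refused by the third, it is back through the second; if by the second, it stands released in the first ((((horizontal distance between bit_a_rim and hole1 below 0.007 m and z of bit_a_rim in the frame of gauge below 0.01 m and angle between bit_a_rim's own z axis and vertical below 0.17 rad) and contact force between bit_a and the fingers below 0.05 N) or (horizontal distance between bit_b_rim and hole2 below 0.007 m and z of bit_b_rim in the frame of gauge below 0.03 m) or (horizontal distance between bit_c_rim and hole4 below 0.0035 m and z of bit_c_rim in the frame of gauge between 0.042 and 0.05 m and contact force between bit_c and plate above 1 N))), for 0.05 s.
At the end, for the whole second after the job is handed in: The bit from the single block stands released, at rest, in the smallest hole it fits (19.2 mm for the 18 mm bit, 16.2 for 15, 13.2 for 12): rim within 4 mm of the base and 7 mm sideways of the hole centre, leaning under 0.17 rad; the other two bits still in the rack, moved under 15 mm ((((horizontal distance between bit_a_rim and hole1 below 0.007 m and z of bit_a_rim in the frame of gauge below 0.01 m and angle between bit_a_rim's own z axis and vertical below 0.17 rad) and linear speed of bit_a below 0.02 m/s and contact force between bit_a and the fingers below 0.05 N and (horizontal distance between bit_b_rim and rack_mid below 0.06 m and distance of bit_b_shank from where it was at the start of the episode below 0.015 m) and (horizontal distance between bit_c_rim and rack_mid below 0.06 m and distance of bit_c_shank from where it was at the start of the episode below 0.015 m)) or ((horizontal distance between bit_b_rim and hole2 below 0.007 m and z of bit_b_rim in the frame of gauge below 0.01 m and angle between bit_b_rim's own z axis and vertical below 0.17 rad) and linear speed of bit_b below 0.02 m/s and contact force between bit_b and the fingers below 0.05 N and (horizontal distance between bit_a_rim and rack_mid below 0.06 m and distance of bit_a_shank from where it was at the start of the episode below 0.015 m) and (horizontal distance between bit_c_rim and rack_mid below 0.06 m and distance of bit_c_shank from where it was at the start of the episode below 0.015 m)) or ((horizontal distance between bit_c_rim and hole3 below 0.007 m and z of bit_c_rim in the frame of gauge below 0.01 m and angle between bit_c_rim's own z axis and vertical below 0.17 rad) and linear speed of bit_c below 0.02 m/s and contact force between bit_c and the fingers below 0.05 N and (horizontal distance between bit_a_rim and rack_mid below 0.06 m and distance of bit_a_shank from where it was at the start of the episode below 0.015 m) and (horizontal distance between bit_b_rim and rack_mid below 0.06 m and distance of bit_b_shank from where it was at the start of the episode below 0.015 m)))); the robot touches nothing.
It fails at once if a core bit is forced: it presses on the gauge plate with more than 30 N (contact force between any of bit_a, bit_b, bit_c and plate above 30 N).
It fails at once if a core bit is rammed on the stand: more than 60 N (contact force between any of bit_a, bit_b, bit_c and gauge above 60 N).
It fails at once if a core bit is let fall more than about 8 mm: it moves faster than 0.4 m/s out of the fingers ((contact force between bit_a and the fingers below 0.05 N and linear speed of bit_a above 0.4 m/s) or (contact force between bit_b and the fingers below 0.05 N and linear speed of bit_b above 0.4 m/s) or (contact force between bit_c and the fingers below 0.05 N and linear speed of bit_c above 0.4 m/s)).
It fails at once if a second core bit is moved by more than 30 mm: the two in the rack stay there (distance of each of bit_a_shank, bit_b_shank from where it was at the start of the episode above 0.03 m or distance of each of bit_a_shank, bit_c_shank from where it was at the start of the episode above 0.03 m or distance of each of bit_b_shank, bit_c_shank from where it was at the start of the episode above 0.03 m).
It fails at once if the bowl, dish, phone, brush or a stone fragment is moved more than 30 mm (distance of any of bowl, dish, phone, brush, fragment, fragment2 from where it was at the start of the episode above 0.03 m).
It also fails if it takes over 72 s, if anything falls off the work surface, if the arm or the gripper's body presses on something with over 40 N, if the wrist force passes 120 N, or if a joint passes its speed limit or range.

## Working session

There is one attempt and no reset: what is moved stays moved. The work goes in short steps, each a Python script; the robot and the scene stay as the last script left them, time stands still between calls to the robot, and variables do not carry over. Pictures are saved under pics/ and viewed, and the job is handed in when it is done.

```bash
mkdir -p pics; ls; python3 - <<'E'
from station import *
import cv2,numpy as np
print(get_time())
for n in ["scene","top","wrist"]:
    im=read_camera(n); cv2.imwrite(f"pics/{n}0.png",im[:,:,::-1]); print(n,camera_info(n))
E
```

```text
pics
0.0
scene {'intrinsics': array([[377.839744  ,   0.        , 258.0559363 ],
       [  0.        , 377.839744  , 196.69209057],
       [  0.        ,   0.        ,   1.        ]]), 'T': array([[-0.37114652, -0.53441082,  0.75937825,  1.38327115],
       [ 0.92857174, -0.21167554,  0.30487371,  0.34288195],
       [-0.00218601,  0.81829001,  0.57480143,  0.74562223],
       [ 0.        ,  0.        ,  0.        ,  1.        ]])}
top {'intrinsics': array([[474.99118689,   0.        , 254.70910933],
       [  0.        , 474.99118689, 191.71537146],
       [  0.        ,   0.        ,   1.        ]]), 'T': array([[-0.01623715,  0.9896802 , -0.14237082,  0.28846267],
       [-0.99984372, -0.01507556,  0.00923381,  0.00895094],
       [ 0.0069922 ,  0.14249851,  0.98977032,  1.60326327],
       [ 0.        ,  0.        ,  0.        ,  1.        ]])}
wrist {'intrinsics': array([[272.5846615 ,   0.        , 255.92971365],
       [  0.        , 272.5846615 , 193.36530722],
       [  0.        ,   0.        ,   1.        ]]), 'tool_from_camera': array([[ 9.99999753e-01,  3.47963665e-04,  6.10466642e-04,
        -1.44527200e-03],
       [ 5.11316660e-04, -9.56259661e-01, -2.92518715e-01,
        -8.04533960e-02],
       [ 4.81978740e-04,  2.92518955e-01, -9.56259603e-01,
        -1.61282997e-01],
       [ 0.00000000e+00,  0.00000000e+00,  0.00000000e+00,
         1.00000000e+00]])}
```

View pics/scene0.png

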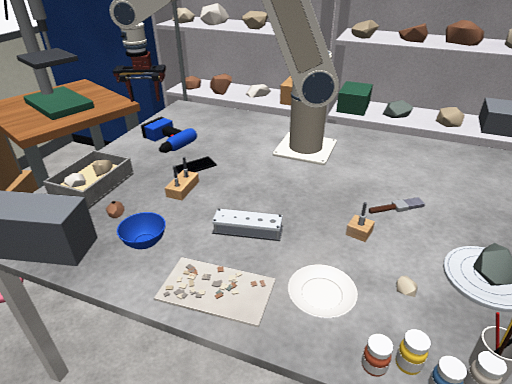

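View pics/top0.png

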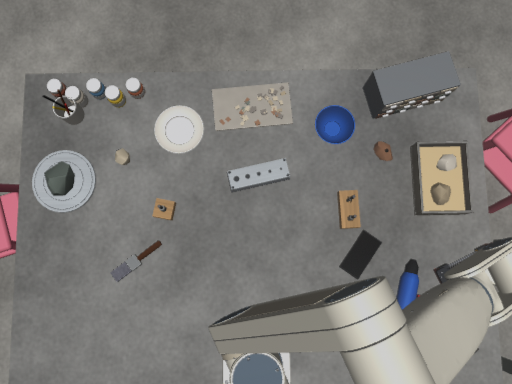

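View pics/wrist0.png

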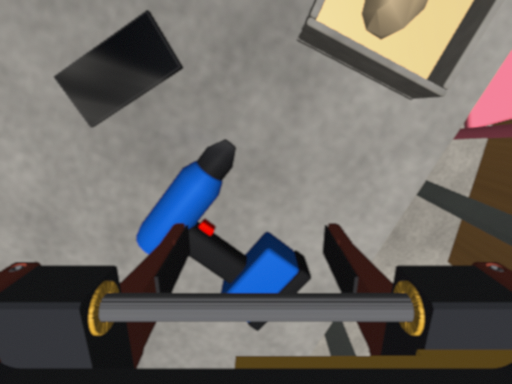

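The top view shows the single block at about (164,209) with the brush beside it, the gauge at about (258,174) with its large hole on the left, and the rack at (349,209). I'll get coarse positions first, then take close wrist views.

```bash
cat > h.py <<'E'
from station import *
import cv2,numpy as np
from scipy.spatial.transform import Rotation as R
def rot(q): return R.from_quat([q[1],q[2],q[3],q[0]])
def quat(r): 
    q=r.as_quat(); return [q[3],q[0],q[1],q[2]]
def down(yaw): # tool x in direction yaw, z down
    c,s=np.cos(yaw),np.sin(yaw)
    return quat(R.from_matrix(np.array([[c,s,0],[s,-c,0],[0,0,-1.]])))
def camT(name):
    ci=camera_info(name)
    if name!="wrist": return ci["intrinsics"],np.array(ci["T"])
    T=np.eye(4);T[:3,:3]=rot(get_ee_rot()).as_matrix();T[:3,3]=get_tcp_pos()
    return ci["intrinsics"],T@ci["tool_from_camera"]
def ray(K,T,uv):
    d=T[:3,:3]@np.array([(uv[0]-K[0,2])/K[0,0],-(uv[1]-K[1,2])/K[1,1],-1.]); return T[:3,3],d
def onz(K,T,uv,z):
    o,d=ray(K,T,uv); return o+d*(z-o[2])/d[2]
def proj(K,T,p):
    c=T[:3,:3].T@(np.array(p)-T[:3,3]); return K[0,0]*c[0]/-c[2]+K[0,2], K[1,1]*-c[1]/-c[2]+K[1,2]
E
python3 - <<'E'
from h import *
K,T=camT("top")
for n,uv,z in [("block",(164,209),.037),("h1",(237,179),.046),("h4",(271,171.5),.046),("hend",(280,169),.046),("rack",(349,209),.037),("brush",(155,245),0),("phone",(360,255),0),("dish",(179,130),0)]: print(n,onz(K,T,uv,z).round(3))
print(rot(get_ee_rot()).as_matrix().round(3))
E
```

```text
block [0.461 0.295 0.037]
h1 [0.556 0.053 0.046]
h4 [ 0.58  -0.061  0.046]
hend [ 0.588 -0.091  0.046]
rack [ 0.451 -0.318  0.037]
brush [0.344 0.331 0.   ]
phone [ 0.299 -0.355  0.   ]
dish [0.739 0.253 0.   ]
[[ 0.416 -0.909 -0.   ]
 [-0.909 -0.416  0.001]
 [-0.001 -0.    -1.   ]]
```

```bash
python3 - <<'E'
from h import *
for n,p,yaw in [("g1",(.567,-.02,.25),0.23),("b1",(.461,.295,.25),0.5)]:
    move_pose(p,down(yaw)); 
    K,T=camT("wrist"); np.savez(f"pics/{n}.npz",K=K,T=T)
    im=read_camera("wrist"); cv2.imwrite(f"pics/{n}.png",im[:,:,::-1]); print(get_time(),get_joint_pos())
E
```

```text
2.45 [-5.76790408e-02  3.07830256e-01  1.73486577e+00 -1.06774929e-04
  1.09901775e+00 -2.86196079e-01]
3.7583 [ 5.45566874e-01  2.77330038e-01  1.77775060e+00 -2.99628187e-04
  1.08644387e+00  4.72647948e-02]
```

View pics/g1.png

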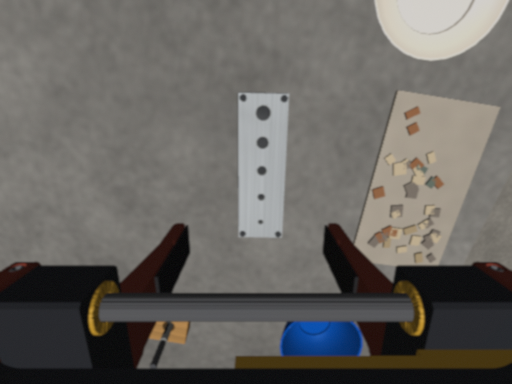

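View pics/b1.png

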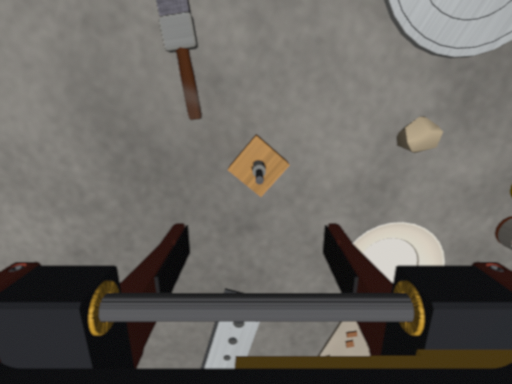

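The gauge view shows the holes at about (263,113), (262,142), (261,170), (261,197) and (261,222). In the block view the block is at (258,168) and the bit top near (259,178). Next I'll take two views of the block at opposing yaws, so I can cancel the wrist camera's offset.

```bash
python3 - <<'E'
from h import *
for n,p,yaw in [("b2",(.461,.295,.21),0.55-1.4),("b3",(.461,.295,.21),0.55+1.4)]:
    move_pose(p,down(yaw)); 
    K,T=camT("wrist"); np.savez(f"pics/{n}.npz",K=K,T=T)
    im=read_camera("wrist"); cv2.imwrite(f"pics/{n}.png",im[:,:,::-1]); print(get_time(),get_joint_pos().round(2))
    u,v=proj(K,T,(.461,.295,.06)); print(u,v)
u=cv2.imread
def crop(n,c,h,s): 
    im=u(f"pics/{n}.png"); return cv2.resize(im[c[1]-h:c[1]+h,c[0]-h:c[0]+h],None,fx=s,fy=s,interpolation=cv2.INTER_NEAREST)
cv2.imwrite("pics/z1.png",np.hstack([crop("b2",(256,190),50,4),crop("b3",(256,190),50,4)]))
im=u("pics/g1.png")[85:245,215:310]; cv2.imwrite("pics/z2.png",cv2.resize(im,None,fx=3.7,fy=3.7,interpolation=cv2.INTER_NEAREST))
E
```

```text
5.0333 [ 0.55  0.33  1.81 -0.    1.    1.4 ]
256.8544428360726 181.76529827338027
7.4583 [ 0.55  0.33  1.81 -0.    1.   -1.4 ]
254.58451344541413 181.55885318221834
```

View pics/z1.png

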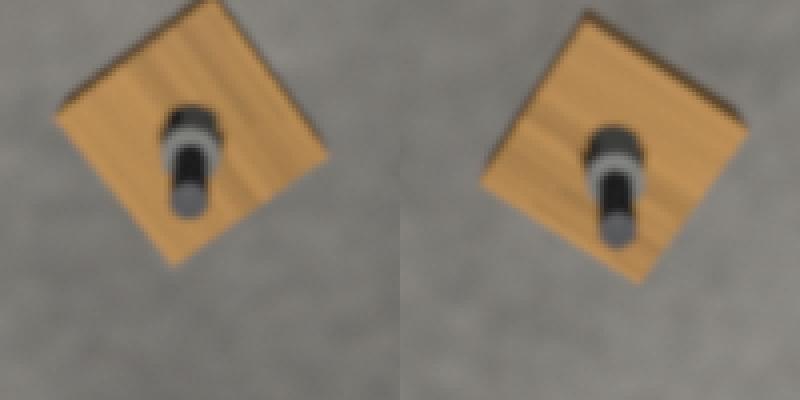

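View pics/z2.png

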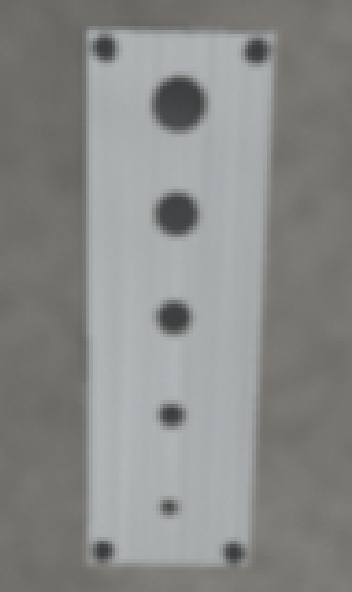

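```bash
cat >> h.py <<'E'
def holes(im):  # dark blobs inside the bright plate; returns 5 centroids ordered by area
    g=cv2.cvtColor(im,cv2.COLOR_BGR2GRAY)
    pl=cv2.morphologyEx((g>145).astype(np.uint8),cv2.MORPH_CLOSE,np.ones((3,3),np.uint8))
    n,l,s,c=cv2.connectedComponentsWithStats(pl)
    return g,n,l,s,c
E
python3 - <<'E'
from h import *
im=cv2.imread("pics/g1.png"); g=cv2.cvtColor(im,cv2.COLOR_BGR2GRAY)
sub=g[85:245,230:300]
big=cv2.resize(sub,None,fx=8,fy=8,interpolation=cv2.INTER_CUBIC)
m=(big<115).astype(np.uint8)
n,l,s,c=cv2.connectedComponentsWithStats(m)
d=np.load("pics/g1.npz");K,T=d["K"],d["T"]
P=[]
for i in range(1,n):
    if 100<s[i,4]<20000 and s[i,2]<300:
        uv=(c[i]+.5)/8-.5+[230,85]; P.append((uv,s[i,4])); print(uv.round(2),s[i,4],onz(K,T,uv,.046).round(4))
E1=[]
A=[];b=[]
for n,uv,uvb in [("b2",(253.2,190.0),(254.2,173.6)),("b3",(260.3,197.5),(259.7,178))]:
    d=np.load(f"pics/{n}.npz"); print(n,onz(d["K"],d["T"],uv,.112).round(4),onz(d["K"],d["T"],uvb,.037).round(4))
d=np.load("pics/b1.npz"); print(onz(d["K"],d["T"],(258.5,180),.112).round(4))
E
```

```text
[281.29  84.99] 350 [0.5722 0.0953 0.046 ]
[297.84  86.34] 850 [0.5927 0.0984 0.046 ]
[242.68  97.37] 1981 [0.5283 0.0701 0.046 ]
[283.84  98.16] 2073 [0.5793 0.081  0.046 ]
[292.09 101.22] 925 [0.5904 0.0798 0.046 ]
[262.82 112.44] 10171 [0.5574 0.0581 0.046 ]
[297.3  115.76] 1140 [0.6016 0.0641 0.046 ]
[291.49 125.19] 2184 [0.5974 0.0511 0.046 ]
[262.13 142.23] 6238 [0.5653 0.0211 0.046 ]
[296.67 140.6 ] 1173 [0.6093 0.0335 0.046 ]
[232.29 150.64] 173 [0.529  0.0012 0.046 ]
[261.41 170.19] 3604 [ 0.5731 -0.0159  0.046 ]
[297.39 182.92] 2183 [ 0.6259 -0.0221  0.046 ]
[288.78 188.81] 761 [ 0.6165 -0.033   0.046 ]
[260.79 196.57] 1723 [ 0.5811 -0.0529  0.046 ]
[292.13 200.9 ] 5410 [ 0.6257 -0.0491  0.046 ]
[229.98 218.58] 122 [ 0.5455 -0.0953  0.046 ]
[260.1  221.46] 610 [ 0.5888 -0.0899  0.046 ]
[234.74 236.17] 11415 [ 0.5579 -0.121   0.046 ]
[242.13 233.51] 1424 [ 0.5676 -0.1144  0.046 ]
[277.67 234.09] 1535 [ 0.6186 -0.1035  0.046 ]
b2 [0.4623 0.3012 0.112 ] [0.4623 0.3005 0.037 ]
b3 [0.4615 0.3016 0.112 ] [0.4599 0.3014 0.037 ]
[0.461  0.3012 0.112 ]
```

Both views agree within 1 mm, putting the bit at (0.4615, 0.3014), so I'm grasping now.

```bash
python3 - <<'E'
from h import *
q=down(0.21)
move_pose((.4615,.3013,.135),q)
movel((.4615,.3013,.073),v=.12)
command_gripper(0.0); print("w",get_grip_width(),get_time(),get_tcp_pos().round(4))
movel((.4615,.3013,.145),v=.12)
# gauge frame from holes
c=np.array([.5731,-.0159]);
a=np.arctan2(.0314,.148); d=np.array([-np.sin(a),np.cos(a)])
h=[c+(2-k)*.038*d for k in range(5)]; print(np.round(h,4),a)
np.savez("g.npz",h=h,d=d,a=a)
# stand 70 mm beyond the row end so that bit and holes both show
p=h[0]; movel((*p,.125),v=.2)
K,T=camT("wrist"); np.savez("pics/c1.npz",K=K,T=T)
im=read_camera("wrist"); cv2.imwrite("pics/c1.png",im[:,:,::-1]); print(get_time(),get_ft_force().round(2))
print(proj(K,T,(*p,.064)),proj(K,T,(*p,.046)))
E
```

```text
w 0.1112093053201711 10.85 [0.4615 0.3013 0.0729]
[[ 0.5573  0.0584]
 [ 0.5652  0.0213]
 [ 0.5731 -0.0159]
 [ 0.581  -0.0531]
 [ 0.5889 -0.0902]] 0.20906212929474333
13.1083 [-0.33 -0.09 -1.34]
(np.float64(256.77912763888077), np.float64(209.69136714640544)) (np.float64(256.71398587067296), np.float64(202.93446444721587))
```

View pics/c1.png

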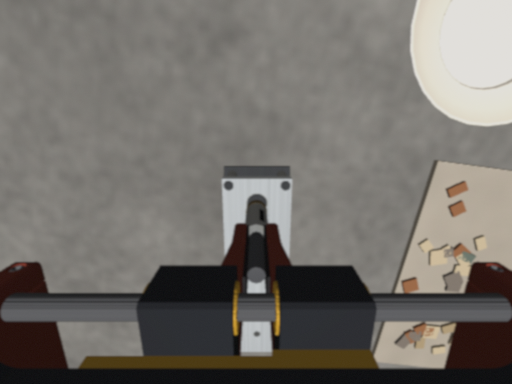

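```bash
python3 - <<'E'
from h import *
im=cv2.imread("pics/c1.png")[155:285,200:315]; cv2.imwrite("pics/z3.png",cv2.resize(im,None,fx=4.6,fy=4.6,interpolation=cv2.INTER_CUBIC))
E
```

```text
(no output)
```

View pics/z3.png

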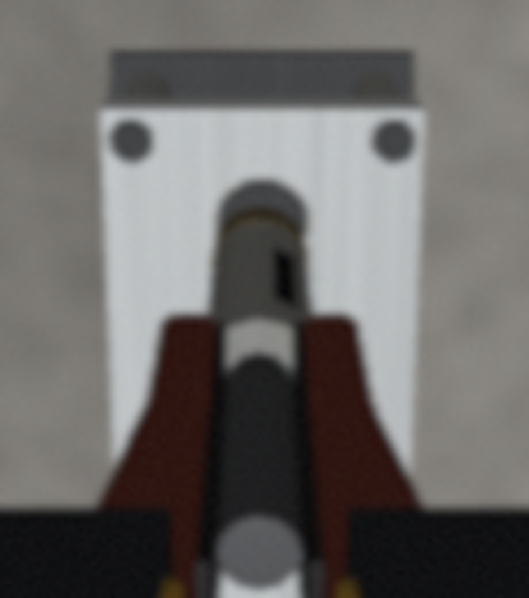

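The bit is held (9.8 mm across the jaws). Its rim is about 18 px wide, roughly 15 mm, and sits centred over hole 1 to within about 0.5 px. Pushing through hole 1 gently.

```bash
python3 - <<'E'
from h import *
h=np.load("g.npz")["h"]; p=h[0]
movel((*p,.114),v=.1)
s=movel((*p,.083),v=.03,until_force=4)
wait(.1); print(s,get_tcp_pos().round(4),get_ft_force().round(2),get_time())
E
```

```text
False [0.5574 0.0584 0.0831] [ 0.33 -0.56 -1.39] 14.65
```

```bash
python3 - <<'E'
from h import *
h=np.load("g.npz")["h"]
movel((*h[0],.118),v=.12)
p=h[1]; movel((*p,.113),v=.12)
K,T=camT("wrist"); np.savez("pics/c2.npz",K=K,T=T)
im=read_camera("wrist"); cv2.imwrite("pics/c2.png",im[:,:,::-1])
cv2.imwrite("pics/z4.png",cv2.resize(im[155:285,200:315,::-1],None,fx=4.6,fy=4.6,interpolation=cv2.INTER_CUBIC))
s=movel((*p,.083),v=.02,until_force=4)
wait(.1); print(s,get_tcp_pos().round(4),get_ft_force().round(2),get_time())
E
```

```text
True [0.5654 0.0214 0.1064] [0.27 0.48 4.67] 16.3167
```

View pics/z4.png

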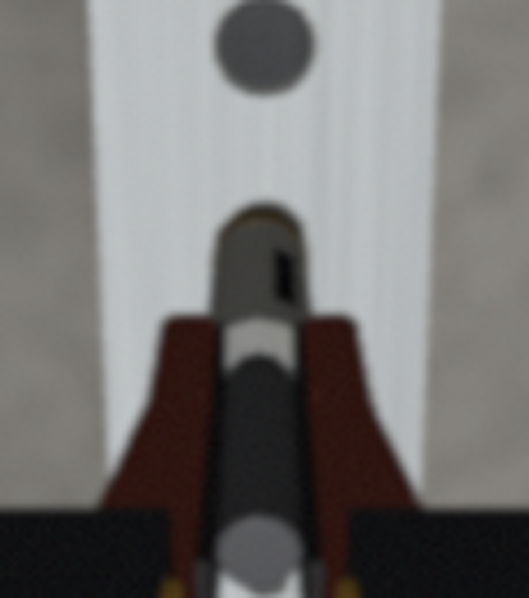

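It stopped on hole 2 with the rim level with the plate top. Either the bit is the 18 mm one or it is slightly misaligned, so I'll measure the barrel width and the lateral offset precisely.

```bash
python3 - <<'E'
from h import *
print(get_tcp_pos().round(4),get_ft_force().round(2),get_ft_torque().round(3))
for n in ("c1","c2"):
    g=cv2.cvtColor(cv2.imread(f"pics/{n}.png"),cv2.COLOR_BGR2GRAY).astype(float)
    for r in (160,165,195,200,203,206,209,212,215,218,220,222):
        row=g[r,225:290]; x=np.arange(225,290)
        thr=(np.percentile(row,90)+np.median(g[r,250:262]))/2
        i=256-225
        if row[i]>thr: continue
        L=i
        while row[L]>thr or row[L-1]<=thr: L-=1
        Rr=i
        while row[Rr+1]<=thr: Rr+=1
        xl=L-1+(row[L-1]-thr)/(row[L-1]-row[L])+225; xr=Rr+(thr-row[Rr])/(row[Rr+1]-row[Rr])+225
        print(n,r,round(xl,2),round(xr,2),"w",round(xr-xl,2),"c",round((xl+xr)/2,2))
d=np.load("pics/c2.npz");K,T=d["K"],d["T"];h=np.load("g.npz")["h"]
for k in (0,1):
  for z in (.052,.072,.092): print(k,z,np.round(proj(K,T,(*h[k],z)),1))
  print(k,'pl',np.round(proj(K,T,(*h[k],.046)),1))
E
```

```text
[0.5654 0.0214 0.1064] [0.27 0.48 4.67] [-0.049 -0.132  0.011]
c1 160 224.44 269.5 w 45.06 c 246.97
c1 165 224.85 266.0 w 41.15 c 245.42
c1 195 251.04 262.0 w 10.96 c 256.52
c1 200 247.35 265.92 w 18.57 c 256.63
c1 203 246.74 266.33 w 19.58 c 256.54
c1 206 246.49 265.91 w 19.41 c 256.2
c1 209 246.09 266.27 w 20.18 c 256.18
c1 212 245.66 266.43 w 20.77 c 256.05
c1 215 245.53 266.59 w 21.06 c 256.06
c1 218 245.35 266.73 w 21.38 c 256.04
c1 220 245.09 267.07 w 21.98 c 256.08
c1 222 244.57 267.68 w 23.11 c 256.12
c2 160 247.16 267.02 w 19.85 c 257.09
c2 165 246.26 267.88 w 21.62 c 257.07
c2 200 251.63 262.27 w 10.64 c 256.95
c2 203 248.47 264.92 w 16.45 c 256.69
c2 206 246.54 265.7 w 19.16 c 256.12
c2 209 246.06 266.27 w 20.21 c 256.16
c2 212 245.65 266.47 w 20.82 c 256.06
c2 215 245.5 266.57 w 21.07 c 256.04
c2 218 245.32 266.76 w 21.44 c 256.04
c2 220 245.08 267.07 w 21.99 c 256.07
c2 222 244.58 267.67 w 23.09 c 256.13
0 0.052 [257.2 165.7]
0 0.072 [257.3 170.9]
0 0.092 [257.5 177.1]
0 pl [257.2 164.3]
1 0.052 [257.2 209. ]
1 0.072 [257.3 217.7]
1 0.092 [257.4 228.1]
1 pl [257.2 206.7]
```

The widths point to 18 mm: 20.2 px at the rim is about 17.5 mm, against about 18.6 px expected for hole 2. The bit also sits about 0.8 mm off in tool x. I'll confirm the refusal with gentle re-presses at corrected offsets.

```bash
python3 - <<'E'
from h import *
h=np.load("g.npz")["h"]
tx=np.array([np.cos(.21),np.sin(.21)]);ty=np.array([np.sin(.21),-np.cos(.21)])
for ox,oy in [(.8,.5),(.8,-.7),(.8,1.6),(0,.5),(1.7,.5)]:
    p=h[1]+tx*ox/1e3+ty*oy/1e3
    movel((*p,.109),v=.05)
    s=movel((*p,.083),v=.02,until_force=4)
    wait(.1); print((ox,oy),s,get_tcp_pos().round(4),get_ft_force().round(2),get_ft_torque().round(3),round(get_time(),2))
    if not s: break
K,T=camT("wrist"); np.savez("pics/c3.npz",K=K,T=T)
im=read_camera("wrist"); cv2.imwrite("pics/c3.png",im[:,:,::-1])
im=read_camera("scene"); cv2.imwrite("pics/s3.png",im[:,:,::-1])
E
```

```text
(0.8, 0.5) True [0.5661 0.021  0.1064] [-1.44 -0.76  4.43] [-0.039 -0.008 -0.062] 17.09
(0.8, -0.7) True [0.5659 0.0221 0.1066] [-0.05 -0.21  5.11] [-0.079 -0.126  0.004] 17.85
(0.8, 1.6) True [0.5663 0.0199 0.1065] [-0.34 -0.23  5.82] [ 0.015 -0.026  0.013] 18.62
(0, 0.5) True [0.5654 0.0208 0.1064] [ 0.98 -0.7   5.49] [-0.073 -0.18   0.036] 19.38
(1.7, 0.5) True [0.5669 0.0211 0.1064] [-0.04 -0.46  5.05] [-0.068 -0.029  0.049] 20.15
```

Every press was refused at the same height, and the barrel-to-hole 1 width ratio gives about 18.4 mm. It's the 18 mm bit, so it goes back through hole 1 to stand on the base.

```bash
python3 - <<'E'
from h import *
h=np.load("g.npz")["h"]
tx=np.array([np.cos(.21),np.sin(.21)]);ty=np.array([np.sin(.21),-np.cos(.21)])
c=get_tcp_pos(); movel((c[0],c[1],.118),v=.1)
p=h[0]+tx*.6e-3+ty*.3e-3
movel((*p,.118),v=.12); movel((*p,.110),v=.06)
s=movel((*p,.082),v=.025,until_force=4); wait(.1)
print(s,get_tcp_pos().round(4),get_ft_force().round(2),get_time())
if not s:
    s=movel((*p,.0635),v=.02,until_force=4); wait(.1)
    print(s,get_tcp_pos().round(4),get_ft_force().round(2),get_time())
im=read_camera("scene"); cv2.imwrite("pics/s4.png",im[:,:,::-1])
cv2.imwrite("pics/z5.png",cv2.resize(im[180:260,190:310,::-1],None,fx=6,fy=6,interpolation=cv2.INTER_CUBIC))
E
```

```text
False [0.5581 0.0583 0.0822] [-0.07 -0.23 -1.28] 22.6333
True [0.5579 0.0583 0.0669] [0.03 0.84 5.95] 23.45
```

View pics/z5.png

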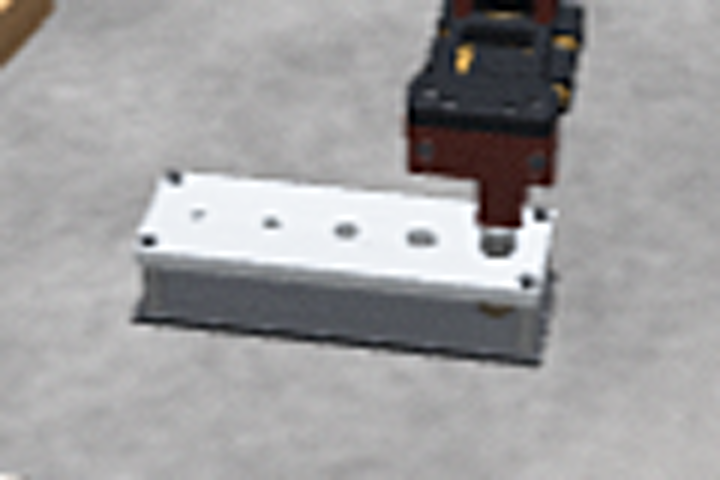

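The bit is through the largest hole at crop (498,245), the tan rim shows below the plate at (495,308), and base contact came at the expected height. Releasing now.

```bash
python3 - <<'E'
from h import *
command_gripper(1.0); wait(.2)
p=get_tcp_pos(); movel((p[0],p[1],.2),v=.12); move_pose((.52,.02,.3),down(.21)); wait(.3)
K,T=camT("wrist"); im=read_camera("wrist"); cv2.imwrite("pics/e1.png",im[:,:,::-1])
h=np.load("g.npz")["h"]; print(proj(K,T,(*h[0],.106)),proj(K,T,(*h[0],.046)))
im=read_camera("scene"); t=read_camera("top"); cv2.imwrite("pics/te.png",t[:,:,::-1])
cv2.imwrite("pics/z6.png",cv2.resize(im[160:260,150:310,::-1],None,fx=5,fy=5,interpolation=cv2.INTER_CUBIC))
print(get_time(),get_ft_force().round(2))
E
```

```text
(np.float64(291.08965814679783), np.float64(152.41276131777298)) (np.float64(286.2525126678743), np.float64(146.50589757188078))
27.2 [ 0.28  0.67 -0.52]
```

View pics/e1.png

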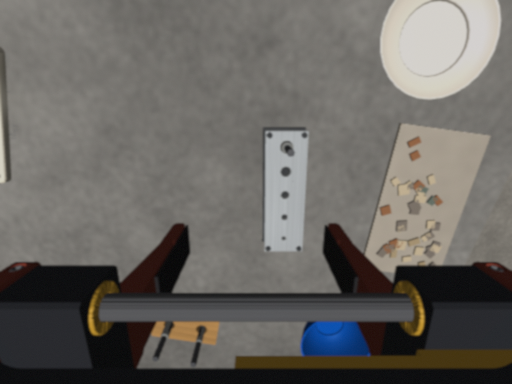

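View pics/z6.png

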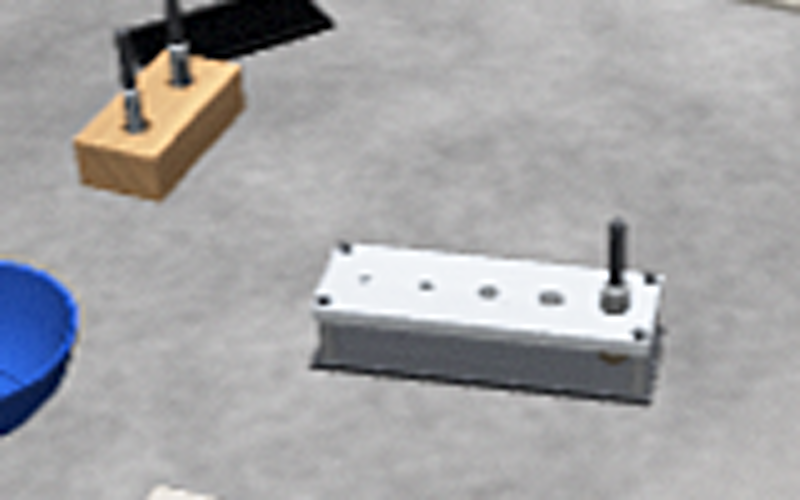

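View pics/te.png

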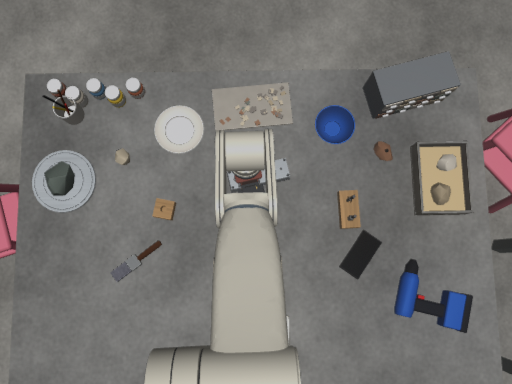

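The bit stands upright and released in the largest hole, with its top at wrist pixel (290,152) against a predicted (291,152). In the scene crop its barrel at (615,298) looks thicker than both rack bits, and the rack and surroundings are unmoved.

```bash
python3 -c "
from station import *
job_done(); print(get_time())"
```

```text
the job is handed in; nothing more can be done
the job is handed in; nothing more can be done
```

I gauged the bit from the single block as the 18 mm one and left it standing in the 19.2 mm hole (hole 1). I handed the job in at about 27 s; no verdict is reported.

- **Hole 1:** the bit went straight through, with its rim about 22 mm above the bench. No force stop triggered.
- **Hole 2 (16.2 mm):** the bit was refused. I pressed it six times at about 4.5–6 N, shifting it by up to about 1.7 mm, and it stopped at the plate top each time. The repeats were to rule out misalignment, because the first press was about 0.8 mm off centre.
- **Size check:** my first rough reading from the image was about 15 mm, which turned out wrong. Sub-pixel widths gave 17.2–18.4 mm, which agrees with the refusals.
- **Placing:** I put it back through hole 1, felt the base at the expected height, released it and lifted clear.
- **Last pictures:** the bit stands upright, with its top within 1–2 px of where it should be. Both other bits are still in the rack and the things around look unmoved. I judged the rack and surroundings by eye, not by measurement.

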